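Turn the leaf of the assortment binder on the macaron counter

TASK

Two ring binders lie open on the pastry counter, one large and one small. In the larger one, turn the stiff tabbed cardboard leaf over the rings, from the right-hand pages (as seen from the robot) to lie flat on the left-hand pages, so that the assortment pictured on its other face shows. Leave the leaf of the smaller binder lying where it is.

Things in the scene. Friction and masses are not known exactly. Their poses are not given: they have to be found in the camera images.
- menu_binder: Larger open ring binder, fixed: black cover 174 x 270 mm, 3 mm thick; a paper block each side of the rings, top 18 mm above the counter, outer edge 118 mm from the ring line. Origin on the counter under the middle of the ring line; x along the rings (away from the robot, yaw within 15 deg), y to the left-hand pages, z up. Three steel rings, 38 mm high, at x = -50, 0, 50 mm.
- menu_leaf (a joint): Angle of the larger binder's leaf (rad): 0 flat on the right-hand (-y) pages, its start; pi/2 upright; pi flat on the left-hand (+y) pages. Hinge line parallel to binder x, 20.5 mm above its origin. Swings freely, falls to the side it leans to. Rigid brown card, 4 mm thick, 160 mm along the rings, outer edge 128 mm from the hinge line, about 90 g.
- menu_leaf_tab (a point): Point on the leaf's tab, at binder x = -20 mm, 146 mm from the hinge line, mid-thickness. The tab is a flat tongue in the leaf's plane, 30 mm wide (along the rings), 4 mm thick, 32 mm out beyond the leaf's edge; this point is 18 mm out. It hangs free beyond the paper, with finger room beside its width; pinched across the width it pivots between the fingers as the leaf turns.
- price_leaf (a joint): Angle of the smaller binder's leaf (rad), same meaning: 0 = flat on its right-hand pages, where it starts and must stay. That binder, on the other side of the counter, has a cover of 114 x 174 mm, two rings, a leaf 100 mm along the rings, outer edge 80 mm from its hinge line, and a tab 18 mm wide.

How it is judged:
By the outcome, as a careful person would: the job done as asked, in the order asked, and still so for the second after the job is handed in, with the robot touching nothing.
It also fails if it takes over 43 s, if anything falls off the work surface, if the arm or the gripper's body presses on something with over 40 N, if the wrist force passes 120 N, or if a joint passes its speed limit or range.

ROBOT

A 6-joint arm with a two-finger parallel gripper is mounted at the origin on the work surface. World frame = base frame: x ahead of the robot, y to its left, z up, the work surface at z = 0. Lengths are in m, angles in rad, forces in N, time in s.
With the tool pointing down it reaches from about 0.4 to 0.825 m from the base axis. Payload 7 kg.
Tool frame: the origin (TCP) lies midway between the tips of the shut fingers; the grasp point (between the pads) lies hold_point_z behind it (hold_point_z is the distance from the TCP to the grasp point, in m); z points along the fingers, y is the line along which they close (so a half turn about z gives the same grasp; the last joint's range is limited). The gripper opens to 88 mm and grips with 3 to 60 N. Pads are 19 mm wide; open, the fingers measure 130 mm over their backs; the gripper's body (78 mm by 193 mm) begins 47 mm behind the grasp point.
Start: joints at [-0.908, 0.359, 0.012, 0, -1.224, -0.288], TCP at [0.247, -0.628, 0.227] pointing down, gripper open.
Joint ranges: [-3.07, 3.07], [-1.43, 2.12], [-1.02, 1.25], [-3.03, 1.67], [-3.05, -0], [-3.03, 3.03]. Speed limits (rad/s): [2.39, 2.39, 3.01, 3.14, 3.14, 3.14].

INTERFACE

Orientations are given as [roll, pitch, yaw] about the fixed x, y, z axes, in that order (R = Rz(yaw) Ry(pitch) Rx(roll)).
In Python, from station import * gives the robot as it stands.
- The arm moves only by the tool apply_moves, never from a script. Its argument "steps" is a list of rows, each an object with "translation": the shift along the world's x, y, z scaled (see below), a list of three; "rotation": the turn, a rotation vector about the world's x, y, z scaled (see below), a list of three. A call has exactly 10 rows; each row is the pose to reach, as a shift and turn from the pose commanded when the call began; what a row does not reach only later rows make up. The controller multiplies each number of a shift by 250 mm and each number of a turn by 30 degrees. A row lasts 1/12 s, in which the tool goes at most 41.7 mm and 7.16 degrees, less where a joint would pass 70% of its speed; a pose out of reach is approached as far as the arm can. A call with a number of a shift or a turn outside -1 to 1 is refused whole. A call with a gripper value outside its range is refused whole. "jaw" is the closure, from -1 (fully open) to 1 (shut), so that 0 is half open, set as the call begins (left out, the last holds). The fingers move at their own pace and stop on an object; "newtons" is the grip in N (left out, the last holds). Time passes only in rows, so rows that repeat a pose let the fingers close, or fill a call up. It gives the time, the measured TCP pose, the force, the opening and the grip force at its end, in the units of the state.
- get_state(): the state, without advancing time (a new reading comes with each control period).
- grab_frame(name): name is "side" or "top"; returns the picture (400x640x3 uint8, blue, green, red); there is no depth.
- camera_model(name): a dict with "fx", "fy", "cx", "cy" (pixels), "xyz" and "rotation" of the camera in the world. Camera axes: x right, y down, z forward; pixel columns grow to the right and rows downward; lengths in m; the calibration is good to about 2 mm. A picture is of the moment at which its call begins. camera_model takes no time and is no camera call.
- job_done(): hands the job in; it is judged then, once.
The state is a dict: "t": time; "q": joint angles; "qd": joint speeds; "joint_efforts": joint torques, N m; "eef_pos": TCP position; "ee_rot": TCP orientation; "force": force on the tool from outside, world axes, zero at the start; "moment": the same for the moment, N m; "width": finger opening in m; "gripper_force": force on a finger pad.
Only numpy, scipy, OpenCV 4.12 (cv2) and the standard library are available. Lean on these libraries where they do the work, as an engineer would, in place of code of your own. Each camera call takes 0.05 s, during which the arm holds its last target. There are 200 camera calls.

## Working session

There is one attempt and no reset: what is moved stays moved. The work goes in short steps, Python scripts to look and compute and a tool call to move; the robot and the scene stay as the last step left them, time stands still between calls to the robot, and variables do not carry over. Pictures are saved under pics/ and viewed, at most 10 in all, crops included, and the job is handed in when it is done.

Besides the shell and the picture viewer there is one more tool, called after ">>>" as name([rows], argument=value, ...), one row to a line, values as JSON. apply_moves: Moves the arm, as the interface text tells. Shifts and turns lie within -1 to 1; 1 stands for 250 mm of shift or 30 degrees of turn. Its arguments: {"type":"object","properties":{"steps":{"type":"array"},"jaw":{"type":"number"},"newtons":{"type":"number"}},"required":["steps"]}

```bash
mkdir -p pics; ls; python3 - <<'E'
from station import *
import cv2
for n in("top","side"):
    cv2.imwrite(f"pics/{n}0.png",grab_frame(n)); print(n,camera_model(n))
print(get_state())
E
```

```text
pics
top {'fx': 482.12579714550156, 'fy': 482.12579714550156, 'cx': 317.92111618206343, 'cy': 188.37005741904824, 'xyz': array([ 0.42974686, -0.09339067,  1.0682873 ]), 'rotation': array([-3.01234911,  0.00819145, -1.58508273])}
side {'fx': 391.8070742728126, 'fy': 391.8070742728126, 'cx': 320.8591536383332, 'cy': 192.63291949773486, 'xyz': array([0.3223058, 0.5442374, 0.5945748]), 'rotation': array([-2.29264778, -0.01944192, -2.79210817])}
{'t': 0.1, 'q': array([-9.07868164e-01,  3.59332977e-01,  1.11394037e-02, -3.22750188e-04,
       -1.22414832e+00, -2.88127911e-01]), 'qd': array([ 7.87912627e-04, -2.82222679e-03,  2.23406229e-03,  7.85677402e-05,
       -7.15748400e-04,  8.16045328e-04]), 'joint_efforts': array([-2.15416549e-03, -5.84163165e+01,  2.93753135e+01,  7.01555416e+00,
        1.01792993e-02, -6.19488196e-05]), 'eef_pos': array([ 0.24692837, -0.62771425,  0.22569757]), 'ee_rot': array([ 3.14002457e+00, -1.48313951e-04, -2.76690217e+00]), 'force': array([1.1191776 , 0.88102204, 0.14242638]), 'moment': array([ 0.01766023,  0.03099116, -0.00653991]), 'gripper_force': 0.0, 'width': 0.08784291277817827}
```

View pics/top0.png

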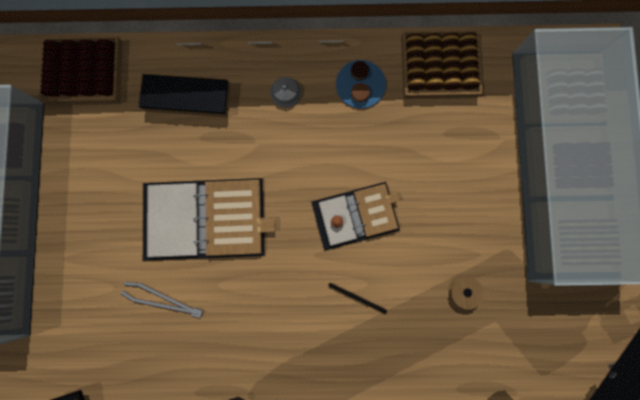

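View pics/side0.png

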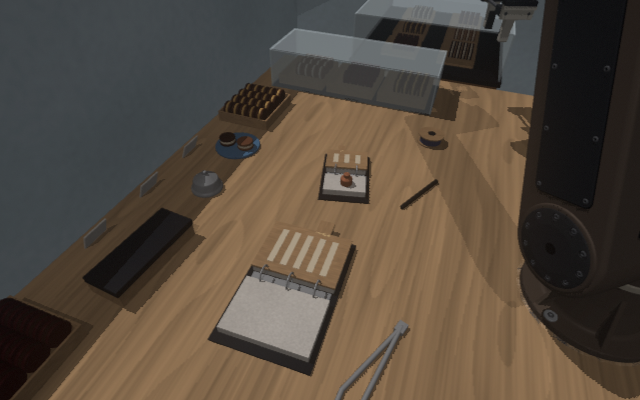

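```bash
cat > h.py <<'E'
import cv2, numpy as np
from scipy.spatial.transform import Rotation as R
from station import *
def ray(n,u,v):
    c=camera_model(n); d=R.from_euler('xyz',c['rotation']).as_matrix()@[(u-c['cx'])/c['fx'],(v-c['cy'])/c['fy'],1]
    return np.array(c['xyz']),d
def onz(n,u,v,z):
    o,d=ray(n,u,v); return o+d*(z-o[2])/d[2]
def proj(n,p):
    c=camera_model(n); q=R.from_euler('xyz',c['rotation']).as_matrix().T@(np.array(p)-c['xyz'])
    return np.array([c['cx']+c['fx']*q[0]/q[2],c['cy']+c['fy']*q[1]/q[2]])
def tri(a,b):
    (o1,d1),(o2,d2)=ray("top",*a),ray("side",*b)
    s=np.linalg.lstsq(np.c_[d1,-d2],o2-o1,rcond=None)[0]
    p,q=o1+d1*s[0],o2+d2*s[1]; return (p+q)/2,np.linalg.norm(p-q)
E
python3 - <<'E'
from h import *
t=cv2.imread("pics/top0.png");s=cv2.imread("pics/side0.png")
a=cv2.resize(t[170:270,130:290],None,fx=5,fy=5,interpolation=cv2.INTER_CUBIC)
b=cv2.resize(s[215:375,200:370],None,fx=3.5,fy=3.5,interpolation=cv2.INTER_CUBIC)
cv2.imwrite("pics/ta.png",a);cv2.imwrite("pics/sb.png",b)
m=(t.max(2)<45).astype(np.uint8); m[:, :135]=0;m[:,280:]=0;m[:170]=0;m[270:]=0
pts=cv2.findNonZero(m); r=cv2.minAreaRect(pts); print(r)
c=np.array([onz("top",*p,0.003) for p in cv2.boxPoints(r)]);print(c.round(4), np.linalg.norm(np.diff(c,axis=0),axis=1), c.mean(0))
E
```

```text
((202.86862182617188, 219.75135803222656), (76.50653839111328, 121.0083236694336), 87.53187561035156)
[[0.5839 0.3096 0.003 ]
 [0.5915 0.0388 0.003 ]
 [0.4221 0.0315 0.003 ]
 [0.4146 0.2967 0.003 ]] [0.27084843 0.16957632 0.26534142] [0.50304256 0.1691424  0.003     ]
```

View pics/ta.png

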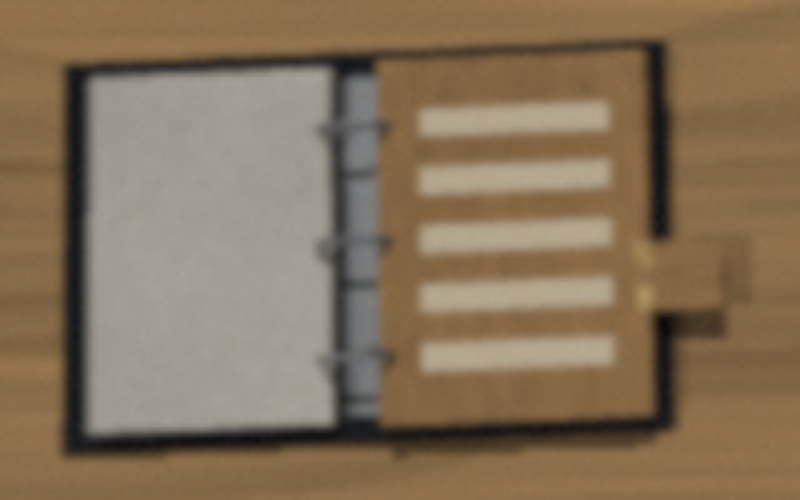

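View pics/sb.png

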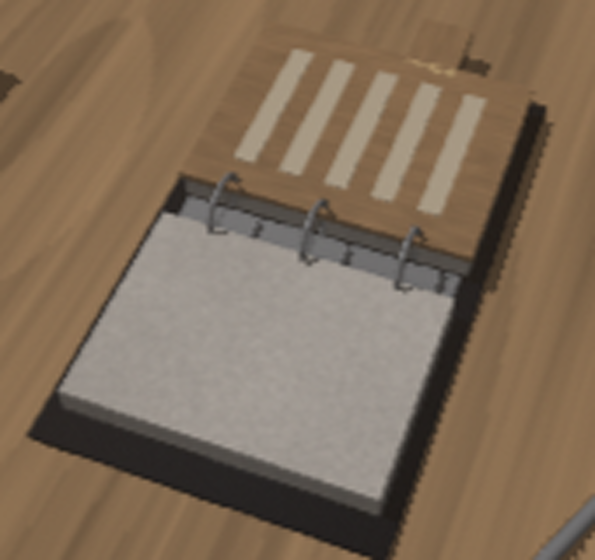

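```bash
python3 - <<'E'
from h import *
T=lambda x,y:((x+.5)/5-.5+130,(y+.5)/5-.5+170)
S=lambda x,y:((x+.5)/3.5-.5+200,(y+.5)/3.5-.5+215)
for n,a,b in [("s1in",(418,122),(246,158)),("s1out",(609,116),(301,53)),("s5in",(420,356),(430,210)),("s5out",(614,352),(476,98)),("tabfar",(722,238),(425,20)),("tabnear",(722,308),(470,35))]:
    p,e=tri(T(*a),S(*b));print(n,p.round(4),e.round(4))
c=[onz("top",*T(*p),.003) for p in [(66,68),(66,452),(672,428),(663,44)]]
print(np.round(c,4),np.mean(c,0))
c=np.array(c);o=c.mean(0)
d=(c[0]+c[1]-c[2]-c[3])/2; d2=(c[0]+c[3]-c[1]-c[2])/2
print(np.linalg.norm(d),np.linalg.norm(d2)); yaw=np.arctan2(-d[0],d[1]);yaw2=np.arctan2(d2[1],d2[0]);print("yaw",yaw,yaw2)
# strips direction & rings
for p in [(360,128),(360,243),(360,358)]: print("ring",onz("top",*T(*p),.038).round(4))
for p in [(722,238),(722,308),(655,238),(655,308),(690,273)]: print("tab z.0205",onz("top",*T(*p),.0205).round(4))
for y in (yaw,yaw2): print("model tab",o[:2]+R.from_euler('z',y).as_matrix()[:2,:2]@[-.02,-.146])
E
```

```text
s1in [0.5566 0.1419 0.0253] 0.0001
s1out [0.56   0.0595 0.0218] 0.0034
s5in [0.4549 0.1395 0.0261] 0.0
s5out [0.4566 0.0566 0.0225] 0.0022
tabfar [0.5045 0.0097 0.0219] 0.0007
tabnear [0.4753 0.0101 0.0204] 0.0029
[[0.586  0.3051 0.003 ]
 [0.4159 0.2995 0.003 ]
 [0.4225 0.0336 0.003 ]
 [0.5927 0.0376 0.003 ]] [0.50426759 0.16896138 0.003     ]
0.2667829279343117 0.17024158180986418
yaw 0.025033723728429633 0.028219541590083424
ring [0.5528 0.164  0.038 ]
ring [0.5032 0.1632 0.038 ]
ring [0.4542 0.1624 0.038 ]
tab z.0205 [0.5042 0.0097 0.0205]
tab z.0205 [0.4739 0.0098 0.0205]
tab z.0205 [0.5047 0.0389 0.0205]
tab z.0205 [0.4743 0.0389 0.0205]
tab z.0205 [0.4892 0.0237 0.0205]
model tab [0.4879284  0.02250651]
model tab [0.48839506 0.0224552 ]
```

```bash
python3 - <<'E'
from h import *
import station
print(station.__dict__.get('hold_point_z'),[k for k in dir(station) if not k.startswith('_')])
for z in (.1,.15,.2):print(onz("top",515,55,z).round(3),onz("top",527,283,z).round(3),onz("side",446,52,z).round(3),onz("side",436,110,0).round(3))
cv2.imwrite("pics/case.png",cv2.resize(cv2.imread("pics/side0.png")[0:130,250:530],None,fx=2.8,fy=2.8))
E
```

```text
0.0188 ['Unreachable', 'camera_model', 'get_state', 'grab_frame', 'hold_point_z', 'job_done']
[ 0.831 -0.504  0.1  ] [ 0.362 -0.496  0.1  ] [ 0.362 -0.791  0.1  ] [ 0.346 -0.581  0.   ]
[ 0.81  -0.483  0.15 ] [ 0.365 -0.475  0.15 ] [ 0.358 -0.656  0.15 ] [ 0.346 -0.581  0.   ]
[ 0.789 -0.461  0.2  ] [ 0.369 -0.454  0.2  ] [ 0.354 -0.521  0.2  ] [ 0.346 -0.581  0.   ]
```

View pics/case.png

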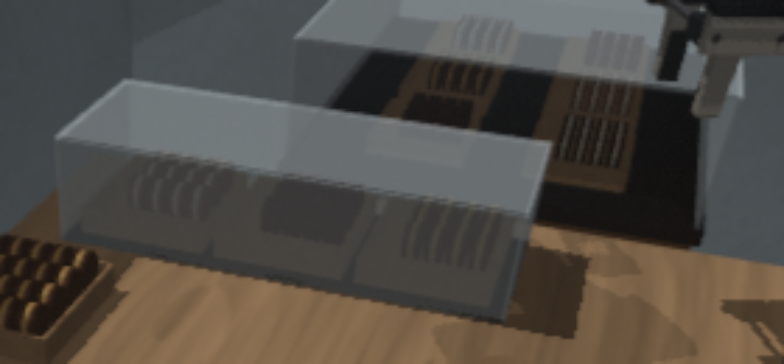

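>>> apply_moves([
  {"translation": [0.04,0.08,0.06],"rotation": [0,0,0.08]},
  {"translation": [0.08,0.16,0.12],"rotation": [0,0,0.18]},
  {"translation": [0.13,0.26,0.18],"rotation": [0,0,0.28]},
  {"translation": [0.18,0.36,0.22],"rotation": [0,0,0.38]},
  {"translation": [0.23,0.46,0.25],"rotation": [0,0,0.48]},
  {"translation": [0.28,0.56,0.28],"rotation": [0,0,0.58]},
  {"translation": [0.33,0.66,0.28],"rotation": [0,0,0.68]},
  {"translation": [0.37,0.74,0.28],"rotation": [0,0,0.75]},
  {"translation": [0.4,0.8,0.28],"rotation": [0,0,0.8]},
  {"translation": [0.4,0.8,0.28],"rotation": [0,0,0.8]},
], jaw=-1)

```text
t: 0.93
eef_pos: [0.348, -0.4259, 0.2967]
ee_rot: [-3.141, 0.001, -2.344]
force: [-0.2, -0.5, -0.3]
width: 0.0874
gripper_force: 0.0
```

>>> apply_moves([
  {"translation": [0.03,0.08,0],"rotation": [0,0,0.08]},
  {"translation": [0.07,0.18,0],"rotation": [0,0,0.17]},
  {"translation": [0.11,0.29,0],"rotation": [0,0,0.27]},
  {"translation": [0.16,0.4,-0.02],"rotation": [0,0,0.37]},
  {"translation": [0.2,0.51,-0.03],"rotation": [0,0,0.47]},
  {"translation": [0.24,0.62,-0.04],"rotation": [0,0,0.57]},
  {"translation": [0.28,0.73,-0.05],"rotation": [0,0,0.67]},
  {"translation": [0.32,0.83,-0.06],"rotation": [0,0,0.75]},
  {"translation": [0.36,0.92,-0.06],"rotation": [0,0,0.8]},
  {"translation": [0.36,0.92,-0.06],"rotation": [0,0,0.8]},
])

```text
t: 1.77
eef_pos: [0.4382, -0.1958, 0.2813]
ee_rot: [3.141, 0.0, -1.926]
force: [-0.4, 0.3, 0.2]
width: 0.0873
gripper_force: 0.0
```

>>> apply_moves([
  {"translation": [0.02,0.08,-0.04],"rotation": [0,0,0.07]},
  {"translation": [0.04,0.18,-0.1],"rotation": [0,0,0.16]},
  {"translation": [0.06,0.29,-0.17],"rotation": [0,0,0.26]},
  {"translation": [0.09,0.4,-0.25],"rotation": [0,0,0.36]},
  {"translation": [0.12,0.51,-0.34],"rotation": [0,0,0.46]},
  {"translation": [0.15,0.62,-0.44],"rotation": [0,0,0.56]},
  {"translation": [0.17,0.72,-0.52],"rotation": [0,0,0.64]},
  {"translation": [0.19,0.8,-0.58],"rotation": [0,0,0.7]},
  {"translation": [0.21,0.88,-0.64],"rotation": [0,0,0.73]},
  {"translation": [0.21,0.88,-0.64],"rotation": [0,0,0.73]},
])

```text
t: 2.6
eef_pos: [0.4891, 0.0233, 0.1186]
ee_rot: [3.138, -0.001, -1.545]
force: [0.0, -0.1, 0.3]
width: 0.0875
gripper_force: 0.0
```

>>> apply_moves([
  {"translation": [0,0,-0.05],"rotation": [0,0,0]},
  {"translation": [0,0,-0.12],"rotation": [0,0,0]},
  {"translation": [0,-0.01,-0.19],"rotation": [0,0,0]},
  {"translation": [0,-0.01,-0.26],"rotation": [0,0,0]},
  {"translation": [0,-0.01,-0.32],"rotation": [0,0,0]},
  {"translation": [0,-0.01,-0.37],"rotation": [0,0,0]},
  {"translation": [0,-0.01,-0.41],"rotation": [0,0,0]},
  {"translation": [0,-0.01,-0.44],"rotation": [0,0,0]},
  {"translation": [0,-0.01,-0.45],"rotation": [0,0,0]},
  {"translation": [0,-0.01,-0.45],"rotation": [0,0,0]},
], jaw=-0.2)

```text
t: 3.43
eef_pos: [0.4894, 0.0188, 0.0086]
ee_rot: [3.141, -0.001, -1.548]
force: [0.3, 0.1, 1.2]
width: 0.0523
gripper_force: 0.0
```

```bash
python3 - <<'E'
from h import *
t=grab_frame("top");s=grab_frame("side")
cv2.imwrite("pics/g1.png",np.hstack([cv2.resize(s[180:340,230:400],(390,367)),cv2.resize(t[150:300,190:350],(391,367))]))
E
```

```text
(no output)
```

View pics/g1.png

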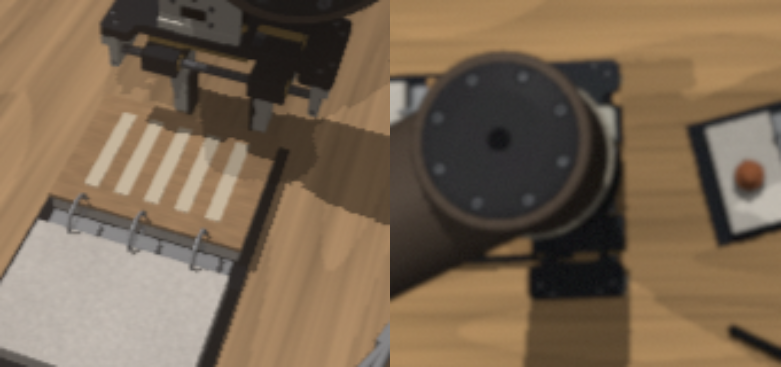

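>>> apply_moves([
  {"translation": [0,0.01,-0.005],"rotation": [0,0,0]},
  {"translation": [0,0.01,-0.005],"rotation": [0,0,0]},
  {"translation": [0,0.01,-0.005],"rotation": [0,0,0]},
  {"translation": [0,0.01,-0.005],"rotation": [0,0,0]},
  {"translation": [0,0.01,-0.005],"rotation": [0,0,0]},
  {"translation": [0,0.01,-0.005],"rotation": [0,0,0]},
  {"translation": [0,0.01,-0.005],"rotation": [0,0,0]},
  {"translation": [0,0.01,-0.005],"rotation": [0,0,0]},
  {"translation": [0,0.01,-0.005],"rotation": [0,0,0]},
  {"translation": [0,0.01,-0.005],"rotation": [0,0,0]},
], jaw=1, newtons=12)

```text
t: 4.37
eef_pos: [0.4907, 0.0222, 0.0082]
ee_rot: [-3.14, 0.0, -1.546]
force: [5.0, -1.9, -0.2]
width: 0.0296
gripper_force: 12.0
```

>>> apply_moves([
  {"translation": [0.002,0.0,0.02],"rotation": [0,0,0]},
  {"translation": [0.003,0.002,0.051],"rotation": [0,0,0]},
  {"translation": [0.004,0.007,0.092],"rotation": [0,0,0]},
  {"translation": [0.004,0.015,0.132],"rotation": [0,0,0]},
  {"translation": [0.003,0.026,0.171],"rotation": [0,0,0]},
  {"translation": [0.003,0.043,0.22],"rotation": [0,0,0]},
  {"translation": [0.002,0.064,0.266],"rotation": [0,0,0]},
  {"translation": [0.002,0.089,0.311],"rotation": [0,0,0]},
  {"translation": [0.001,0.112,0.344],"rotation": [0,0,0]},
  {"translation": [0.001,0.137,0.377],"rotation": [0,0,0]},
])

```text
t: 5.2
eef_pos: [0.4899, 0.0565, 0.1031]
ee_rot: [-3.141, 0.0, -1.547]
force: [4.4, 0.4, -3.2]
width: 0.0302
gripper_force: 12.0
```

```bash
python3 - <<'E'
from h import *
s=grab_frame("side")
cv2.imwrite("pics/g2.png",cv2.resize(s[100:360,200:460],(520,520)));st=get_state();print(st['eef_pos'],st['force'],st['moment'],st['width'])
E
```

```text
[0.48995914 0.05740411 0.10408656] [ 1.28373127 -0.51758677  1.49725885] [-0.18369816 -0.25919277 -0.09011029] 0.029938261319367863
```

View pics/g2.png

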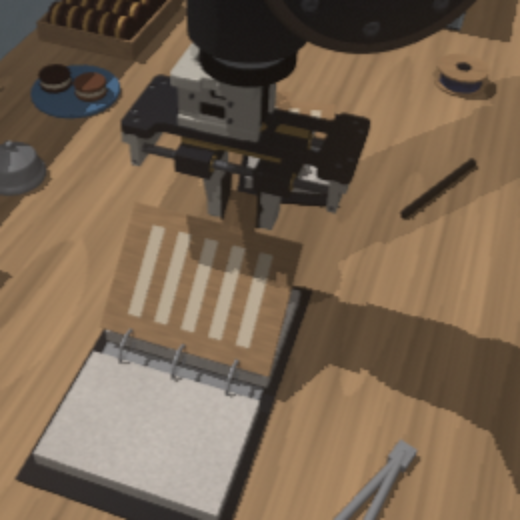

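>>> apply_moves([
  {"translation": [-0.001,0.035,0.037],"rotation": [0,0,0]},
  {"translation": [-0.002,0.072,0.072],"rotation": [0,0,0]},
  {"translation": [-0.003,0.113,0.103],"rotation": [0,0,0]},
  {"translation": [-0.004,0.156,0.131],"rotation": [0,0,0]},
  {"translation": [-0.005,0.201,0.154],"rotation": [0,0,0]},
  {"translation": [-0.006,0.249,0.174],"rotation": [0,0,0]},
  {"translation": [-0.007,0.297,0.189],"rotation": [0,0,0]},
  {"translation": [-0.009,0.347,0.2],"rotation": [0,0,0]},
  {"translation": [-0.01,0.398,0.207],"rotation": [0,0,0]},
  {"translation": [-0.011,0.449,0.209],"rotation": [0,0,0]},
])

```text
t: 6.08
eef_pos: [0.487, 0.1698, 0.1547]
ee_rot: [-3.141, 0.0, -1.546]
force: [3.6, -1.2, 2.3]
width: 0.0294
gripper_force: 12.0
```

>>> apply_moves([
  {"translation": [-0.001,0.051,-0.002],"rotation": [0,0,0]},
  {"translation": [-0.002,0.102,-0.009],"rotation": [0,0,0]},
  {"translation": [-0.003,0.152,-0.02],"rotation": [0,0,0]},
  {"translation": [-0.004,0.2,-0.035],"rotation": [0,0,0]},
  {"translation": [-0.005,0.248,-0.055],"rotation": [0,0,0]},
  {"translation": [-0.006,0.293,-0.079],"rotation": [0,0,0]},
  {"translation": [-0.008,0.336,-0.106],"rotation": [0,0,0]},
  {"translation": [-0.009,0.377,-0.137],"rotation": [0,0,0]},
  {"translation": [-0.01,0.414,-0.172],"rotation": [0,0,0]},
  {"translation": [-0.011,0.449,-0.209],"rotation": [0,0,0]},
])

```text
t: 6.92
eef_pos: [0.4842, 0.2819, 0.1011]
ee_rot: [3.142, 0.0, -1.547]
force: [2.2, 1.6, 3.0]
width: 0.0298
gripper_force: 12.0
```

```bash
python3 - <<'E'
from h import *
s=grab_frame("side")
cv2.imwrite("pics/g3.png",cv2.resize(s[100:400,140:440],(520,520)));st=get_state();print(st['eef_pos'],st['force'],st['moment'],st['width'])
E
```

```text
[0.48427551 0.28304562 0.09945543] [0.04458891 6.48001664 2.70335073] [ 2.06837193  0.06421607 -0.0226696 ] 0.02960927665008888
```

View pics/g3.png

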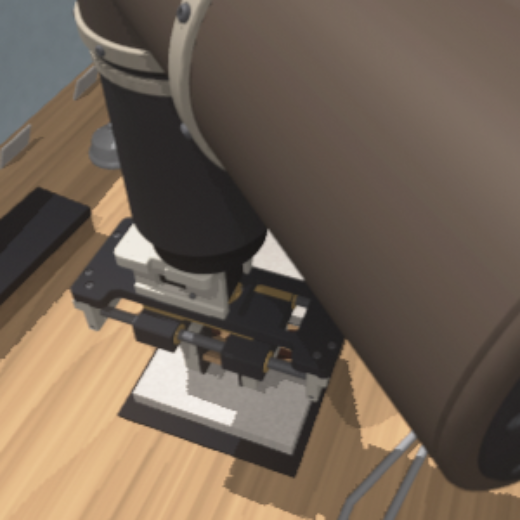

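>>> apply_moves([
  {"translation": [0,0.028,-0.032],"rotation": [0,0,0]},
  {"translation": [-0.001,0.052,-0.066],"rotation": [0,0,0]},
  {"translation": [-0.001,0.073,-0.102],"rotation": [0,0,0]},
  {"translation": [-0.002,0.09,-0.138],"rotation": [0,0,0]},
  {"translation": [-0.002,0.106,-0.176],"rotation": [0,0,0]},
  {"translation": [-0.002,0.118,-0.215],"rotation": [0,0,0]},
  {"translation": [-0.003,0.128,-0.25],"rotation": [0,0,0]},
  {"translation": [-0.003,0.132,-0.275],"rotation": [0,0,0]},
  {"translation": [-0.003,0.136,-0.295],"rotation": [0,0,0]},
  {"translation": [-0.003,0.136,-0.295],"rotation": [0,0,0]},
])

```text
t: 7.8
eef_pos: [0.4835, 0.3148, 0.0272]
ee_rot: [3.141, -0.0, -1.547]
force: [0.0, 3.7, 0.8]
width: 0.0296
gripper_force: 12.0
```

>>> apply_moves([
  {"translation": [0,0.001,-0.01],"rotation": [0,0,0]},
  {"translation": [0,0.002,-0.022],"rotation": [0,0,0]},
  {"translation": [0,0.003,-0.034],"rotation": [0,0,0]},
  {"translation": [0,0.004,-0.045],"rotation": [0,0,0]},
  {"translation": [0,0.004,-0.053],"rotation": [0,0,0]},
  {"translation": [0,0.004,-0.06],"rotation": [0,0,0]},
  {"translation": [0,0.004,-0.066],"rotation": [0,0,0]},
  {"translation": [0,0.004,-0.07],"rotation": [0,0,0]},
  {"translation": [0,0.004,-0.07],"rotation": [0,0,0]},
  {"translation": [0,0.004,-0.07],"rotation": [0,0,0]},
])

```text
t: 8.63
eef_pos: [0.4835, 0.316, 0.0108]
ee_rot: [-3.141, 0.001, -1.547]
force: [-1.4, 6.0, 0.2]
width: 0.0298
gripper_force: 12.0
```

>>> apply_moves([
  {"translation": [0,0,0],"rotation": [0,0,0]},
  {"translation": [0,0,0],"rotation": [0,0,0]},
  {"translation": [0,0,0],"rotation": [0,0,0]},
  {"translation": [0,0,0],"rotation": [0,0,0]},
  {"translation": [0,0,0],"rotation": [0,0,0]},
  {"translation": [0,0,0],"rotation": [0,0,0]},
  {"translation": [0,0,0],"rotation": [0,0,0]},
  {"translation": [0,0,0],"rotation": [0,0,0]},
  {"translation": [0,0,0],"rotation": [0,0,0]},
  {"translation": [0,0,0],"rotation": [0,0,0]},
], jaw=-0.3)

```text
t: 9.47
eef_pos: [0.4836, 0.3156, 0.0108]
ee_rot: [3.142, -0.0, -1.547]
force: [-1.1, -0.2, -1.0]
width: 0.0574
gripper_force: 0.0
```

Released; rise straight up, then back away to clear the view.

>>> apply_moves([
  {"translation": [0,0,0.04],"rotation": [0,0,0]},
  {"translation": [0,0,0.1],"rotation": [0,0,0]},
  {"translation": [0,0,0.18],"rotation": [0,0,0]},
  {"translation": [0,0,0.27],"rotation": [0,0,0]},
  {"translation": [0,0,0.37],"rotation": [0,0,0]},
  {"translation": [0,0,0.48],"rotation": [0,0,0]},
  {"translation": [0,0,0.58],"rotation": [0,0,0]},
  {"translation": [0,0,0.68],"rotation": [0,0,0]},
  {"translation": [0,0,0.76],"rotation": [0,0,0]},
  {"translation": [0,0,0.8],"rotation": [0,0,0]},
])

```text
t: 10.3
eef_pos: [0.4844, 0.3163, 0.2149]
ee_rot: [-3.138, 0.003, -1.546]
force: [-0.3, 0.9, 0.6]
width: 0.0568
gripper_force: 0.0
```

>>> apply_moves([
  {"translation": [0,-0.08,0.04],"rotation": [0,0,0]},
  {"translation": [0,-0.18,0.08],"rotation": [0,0,0]},
  {"translation": [0,-0.28,0.1],"rotation": [0,0,0]},
  {"translation": [0,-0.38,0.1],"rotation": [0,0,0]},
  {"translation": [0,-0.48,0.1],"rotation": [0,0,0]},
  {"translation": [0,-0.58,0.1],"rotation": [0,0,0]},
  {"translation": [0,-0.68,0.1],"rotation": [0,0,0]},
  {"translation": [0,-0.78,0.1],"rotation": [0,0,0]},
  {"translation": [0,-0.88,0.1],"rotation": [0,0,0]},
  {"translation": [0,-0.96,0.1],"rotation": [0,0,0]},
])

```text
t: 11.13
eef_pos: [0.4826, 0.0735, 0.2356]
ee_rot: [3.141, -0.0, -1.547]
force: [0.3, -1.0, 0.6]
width: 0.057
gripper_force: 0.0
```

>>> apply_moves([
  {"translation": [0,-0.08,0],"rotation": [0,0,0]},
  {"translation": [0,-0.18,0],"rotation": [0,0,0]},
  {"translation": [0,-0.28,0],"rotation": [0,0,0]},
  {"translation": [0,-0.38,0],"rotation": [0,0,0]},
  {"translation": [0,-0.48,0],"rotation": [0,0,0]},
  {"translation": [0,-0.58,0],"rotation": [0,0,0]},
  {"translation": [0,-0.68,0],"rotation": [0,0,0]},
  {"translation": [0,-0.76,0],"rotation": [0,0,0]},
  {"translation": [0,-0.8,0],"rotation": [0,0,0]},
  {"translation": [0,-0.8,0],"rotation": [0,0,0]},
])

```text
t: 11.97
eef_pos: [0.4828, -0.1261, 0.2354]
ee_rot: [3.14, -0.0, -1.549]
force: [-0.2, -0.1, -0.3]
width: 0.0568
gripper_force: 0.0
```

```bash
python3 - <<'E'
from h import *
t=grab_frame("top");s=grab_frame("side")
cv2.imwrite("pics/e.png",np.hstack([cv2.resize(s[100:400,160:460],(400,400)),cv2.resize(t[100:320,100:420],(400,275))[:275] if 0 else cv2.resize(t[60:380,100:420],(400,400))]));print(get_state()['t'])
E
```

```text
12.0667
```

View pics/e.png

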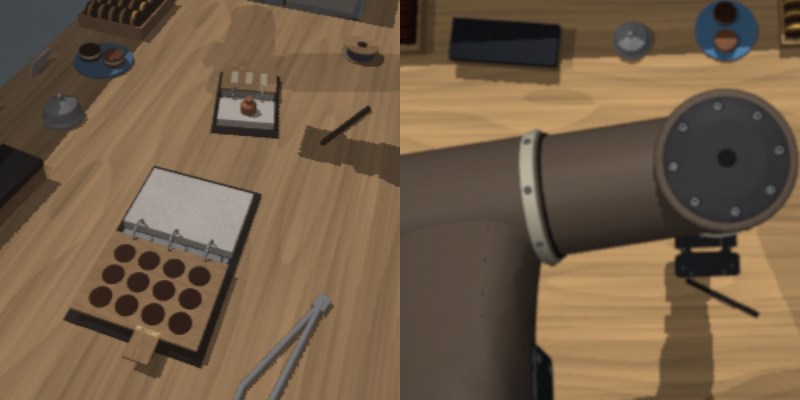

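The side view shows the large leaf flat on the left-hand pages with its picture face up (around 145,290). The small binder's leaf is still on its right-hand pages (around 247,85), and the robot is clear of everything.

```bash
python3 -c "
from station import *
print(job_done())"
```

```text
the job is handed in; nothing more can be done
None
```

The large binder's leaf now lies flat on the left-hand pages with the assortment showing, the small binder's leaf was not moved, and the job was handed in at about 12 s of the 43 s allowed.

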